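Reset the airing flap of a larder box

ROBOT

A 6-joint arm with a two-finger parallel gripper is mounted at the origin on a cart in front of the work surface, level with it; the furniture and walls round the work are solid. World frame = base frame: x ahead of the robot, y to its left, z up, the work surface at z = 0. Lengths are in mm, angles in rad, forces in N, time in s.
With the tool pointing down it reaches from about 400 to 825 mm from the base axis. Payload 7 kg.
Tool frame: the origin (TCP) lies on the centre line of the jaws, within the pads' length; the fingertips stand bot.tcp_to_tips ahead of it and the grasp point (between the pads) lies 11 mm behind it (bot.tcp_to_tips is the distance from the TCP to the fingertips, in mm); z points along the fingers, x is the direction in which the jaws open and shut, and the axes are right-handed (so a half turn about z gives the same grasp; the last joint's range is limited). The gripper opens to 88 mm and grips with 3 to 60 N. Pads are 19 mm wide; open, the fingers measure 130 mm over their backs; the gripper's body (78 mm by 193 mm) begins 47 mm behind the grasp point.
Start: joints at [-0.861, 0.359, 0.012, 0, -1.224, -0.288], TCP at [276.319, -615.827, 234.561] pointing down, gripper open.
Joint ranges: [-3.07, 3.07], [-1.43, 2.12], [-1.02, 1.25], [-3.03, 1.67], [-3.05, -0], [-3.03, 3.03]. Speed limits (rad/s): [2.39, 2.39, 3.01, 3.14, 3.14, 3.14].

INTERFACE

Orientations are given as a rotation vector (axis times angle).
In Python, from station import bot, hand, snapshot, job, find_in, tip_of, status gives the robot as it stands. The module is installed in compiled form; this text tells all that it offers. Calls block until the motion is done:
- bot.move_pose(position, orientation): joint-space move of the TCP to a pose.
- bot.movel(position, orientation=None, vel=150): straight line of the TCP; orientation=None keeps the orientation; vel is the mean speed in mm/s.
- bot.move_j(angles): joint-space move.
- hand.gripper_to(opening, strength=None): finger opening in mm; strength is the grip in N (None keeps the last); returns when the fingers have stopped.
- bot.hold(seconds).
- bot.ik(position, orientation): joint angles nearest the present ones, or None.
- snapshot(name): name is "scene" or "top" or "wrist"; returns a dict with "color" (420x560x3 uint8, blue, green, red), "range_z" (420x560 float32, mm along the optical axis (not along the pixel's ray), 0 where there is no reading), "camera_matrix" (3x3 intrinsics, pixels), "position" and "attitude" of the camera in the world. Camera axes: x right, y down, z forward; pixel columns grow to the right and rows downward; lengths in mm; the calibration is good to about 2 mm. A picture is of the moment at which its call begins.
A pose or a line that the arm cannot do raises bot.IKError and nothing moves.
- job.sign_off(): hands the job in, once; it reports no verdict.
Trained networks look in a picture, given as the dict that the camera call returned (one of the last four; its "shot" number tells which), for a name from the list of things; names that differ only in an ending like _2 or _b are one class to them, and where a whole thing is asked for, a point or a joint stands for the part that bears it (a point fixed in the world has none). Each returns a list of dicts, best first, with "score" (0 to 1); they miss things now and then, are a little off and sometimes report something else, mostly with a low value. They report only what shows in the picture. A call takes as long as a camera call. They do not tell look-alikes from the thing itself.
- find_in(picture, label): "uv" ([column, row] in pixels, amid what is visible of it).
- tip_of(picture, label): "uv" ([column, row] in pixels: a listed point, or the origin of a listed thing).
Readings, each from a call of its own:
- status.get_time(): time.
- status.get_q(): joint angles.
- status.get_joint_velocities(): joint speeds.
- status.get_tau(): joint torques, N m.
- status.get_tcp_pos(): TCP position.
- status.get_tcp_rot(): TCP orientation.
- status.get_ft_force(): force on the tool from outside, world axes, zero at the start.
- status.get_ft_torque(): the same for the moment, N m.
- status.get_finger_gap(): finger opening in mm.
Only numpy, scipy, OpenCV 4.12 (cv2) and the standard library are available. Lean on these libraries where they do the work, as an engineer would, in place of code of your own. Each camera call takes 0.05 s, during which the arm holds its last target.

TASK

Air the larder box: first take the small jar or shaker that stands hard beside the handle of the box's flap stay and set it down upright on the worktop, at least a hand's breadth (8 cm) clear of the handle and of the way it will go. Then lift the flat stay bar off its pin, push the flap wider open with it, and drop the hole nearest the handle over the pin, so that the bar lies down on the pin's collar and the flap stays wide open by itself. Leave everything else standing where it is.

Things in the scene. Friction and masses are not known exactly. Their poses are not given: they have to be found in the camera images.
- larder: Fixed open-fronted wooden box, 376 mm wide (y). Origin: on the worktop; x from its open front to its back (front faces the robot's right), y left seen from the front. Floor board x -60..75 mm, 15 mm thick; walls at y +-176; roof z 252..266 mm, front edge x = -68 mm, overhangs the pin: lean the tool back to the front to follow the handle. Pin block 34 x 36 mm, z to 75 mm, at x = -6 mm. Yaw 0.9 to 1.5 rad.
- pin (a point): Foot of the upright steel pin (10 mm diameter, round tip) on the pin block, at (-6, 0, 79) mm in the box's frame: the upper face of its collar (18 mm diameter), on which the bar lies. The pin stands 15 mm above this point. Axes as the box.
- flap (a joint): Angle (rad) of the white louvred flap (336 x 185 mm, 0.35 kg) at the back of the box, hung from a level axis along the box's y at x = 60, z = 250 mm of the box. 0 = shut, grows as its lower edge swings backward (+x) out of the box, to 0.75. Easy hinge: left alone it swings shut. About 0.07 at the start, 0.54 with hole_far on the pin.
- stay (a joint): Angle (rad) of the steel stay bar against the flap; grows as the handle is lifted. The bar's slope above level (handle end up) is joint stay minus joint flap. It turns easily, falls by its own weight, range -0.1 to 1.1.
- pivot (a point): Axis (along the box's y) by which the stay bar hangs on the flap, 165 mm below the flap's hinge axis: at (60 + 165 sin(flap), 0, 250 - 165 cos(flap)) mm in the box's frame.
- hole_near (a point): Centre, on the underside, of the hole nearest the flap, 80 mm from the pivot along the steel stay bar, which runs from the pivot out of the box's open front (30 mm wide, 6 mm thick, pivot at mid-thickness). Its three holes pass right through and are about 16 mm wide. This one is over the pin at the start.
- hole_mid (a point): The same for the middle hole, 118 mm from the pivot.
- hole_far (a point): The same for the hole nearest the handle, 156 mm from the pivot.
- handle (a point): Centre of the stay's handle: a rounded steel grip 56 mm long along the bar, 24 mm wide, 16 mm thick, 215 mm from the pivot, at the bar's mid-thickness. About 76 mm above the worktop at the start, free underneath. Bar and handle together 0.12 kg. The bar can turn between the fingers as it is lifted.
- spice_jar: Round glass spice jar with a gold lid, 42 mm diameter, 96 mm tall, about 0.11 kg, loose. Origin: centre of its underside, z up. Either this or the salt shaker stands hard beside the handle, on its left seen from the box's front; the other is about 0.2 m to the right of it and stays.
- salt_shaker: Small round glass salt shaker with a grey domed top, 44 mm diameter (34 mm above z = 74 mm), 90 mm tall, about 0.1 kg, loose. Origin: centre of its underside, z up.
- tin_left: Round tin with black lid in the left bay of the box, 69 mm diameter, 70 mm tall; origin at the centre of its underside. Bystander.
- tin_right: The same kind of tin in the right bay of the box. Bystander.
- pepper_mill: Turned wooden pepper mill, 58 mm diameter, 150 mm tall; origin at the centre of its underside. Bystander.
- food_box: Small upright cardboard food box, 46 x 79 x 117 mm; origin at the centre of its underside. Bystander.
- food_can: Food can, 57 mm diameter, 72 mm tall; origin at the centre of its underside. Bystander.
- lemon: Lemon, 78 x 55 x 56 mm; origin at its underside. Bystander.
Mind the look-alikes: they are no part of the job. What is shaped like the salt_shaker but red is not meant.

How it is judged:
By the outcome, as a careful person would: the job done as asked, in the order asked, and still so for the second after the job is handed in, with the robot touching nothing.
It also fails if it takes over 53 s, if anything falls off the work surface, if the arm or the gripper's body presses on something with over 40 N, if the wrist force passes 120 N, or if a joint passes its speed limit or range.

## Working session

There is one attempt and no reset: what is moved stays moved. The work goes in short steps, each a Python script; the robot and the scene stay as the last script left them, time stands still between calls to the robot, and variables do not carry over. Pictures are saved under pics/ and viewed, and the job is handed in when it is done.

```bash
mkdir -p pics; ls
cat > h.py <<'E'
import numpy as np, cv2
from scipy.spatial.transform import Rotation as R
from station import bot, hand, snapshot, job, find_in, tip_of, status
def camR(p):
    a=np.array(p["attitude"],float)
    return a if a.shape==(3,3) else R.from_rotvec(a).as_matrix()
def ray(p,uv,z=None,rng=None):
    K=np.array(p["camera_matrix"]);d=np.linalg.inv(K)@[uv[0],uv[1],1.]
    D=camR(p)@d;o=np.array(p["position"],float)
    if rng is not None: return o+D*rng
    return o+D*((z-o[2])/D[2])
def depth(p,uv,w=2):
    c,r=int(round(uv[0])),int(round(uv[1]))
    a=p["range_z"][max(0,r-w):r+w+1,max(0,c-w):c+w+1];a=a[a>0]
    return np.median(a) if a.size else None
def proj(p,X):
    c=camR(p).T@(np.asarray(X,float)-p["position"]);u=np.array(p["camera_matrix"])@c
    return u[:2]/u[2]
E
python3 - <<'E'
from h import *
print(bot.tcp_to_tips,status.get_time(),status.get_tcp_rot())
for n in ["scene","top"]:
    p=snapshot(n);cv2.imwrite(f"pics/{n}0.png",p["color"])
    print(n,p["position"],np.array(p["attitude"]).round(3).tolist(),np.array(p["camera_matrix"]).tolist())
    for l in ["larder","pin","pivot","hole_near","hole_mid","hole_far","handle","spice_jar","salt_shaker","tin_left","pepper_mill","food_box","food_can","lemon"]:
        for f in (find_in,tip_of):
            try: r=f(p,l)
            except Exception as e: print(l,f.__name__,e);continue
            print(l,f.__name__[:4],[(np.round(x["uv"]).tolist(),round(x["score"],2), None if depth(p,x["uv"]) is None else ray(p,x["uv"],rng=depth(p,x["uv"])).round().tolist()) for x in r[:3]])
print(status.get_time())
E
```

```text
pics
8.0 0.0 [-1.70657112e+00 -2.63588244e+00 -1.23829786e-03]
scene [ 294.49727126 -955.11868296  828.16915916] [-2.205, 0.289, -0.173] [[460.7229017410956, 0.0, 269.8031009614221], [0.0, 460.7229017410956, 212.00584929430175], [0.0, 0.0, 1.0]]
larder call [([290.0, 191.0], 0.57, [695.0, 181.0, 2.0])]
larder call [([267.0, 223.0], 0.92, [554.0, -50.0, 79.0]), ([245.0, 261.0], 0.43, [483.0, -100.0, 6.0])]
pin call [([290.0, 193.0], 0.63, [692.0, 177.0, -3.0]), ([327.0, 274.0], 0.43, [643.0, -256.0, 70.0])]
pin call [([266.0, 204.0], 0.91, [573.0, 27.0, 84.0]), ([271.0, 329.0], 0.67, [482.0, -348.0, 32.0])]
pivot call [([266.0, 214.0], 0.88, [561.0, -15.0, 81.0])]
pivot call [([269.0, 185.0], 0.91, [604.0, 109.0, 86.0])]
hole_near call [([265.0, 216.0], 0.83, [558.0, -22.0, 80.0])]
hole_near call [([269.0, 204.0], 0.86, [580.0, 25.0, 83.0])]
hole_mid call [([263.0, 211.0], 0.63, [559.0, 4.0, 78.0])]
hole_mid call [([265.0, 212.0], 0.91, [563.0, 5.0, 75.0]), ([324.0, 288.0], 0.62, [639.0, -260.0, 29.0]), ([306.0, 224.0], 0.19, [672.0, -35.0, 42.0])]
hole_far call [([264.0, 212.0], 0.79
[... 2209 characters left out ...]
.0]), ([320.0, 282.0], 0.58, [421.0, -184.0, 69.0])]
salt_shaker call [([317.0, 322.0], 0.79, [327.0, -176.0, 30.0]), ([283.0, 275.0], 0.62, [175.0, -84.0, 517.0]), ([318.0, 290.0], 0.54, [416.0, -182.0, 36.0])]
tin_left call []
tin_left call []
pepper_mill call [([329.0, 232.0], 0.49, [626.0, -223.0, 12.0])]
pepper_mill call [([334.0, 231.0], 0.48, [622.0, -237.0, 27.0])]
food_box call []
food_box call []
food_can call [([363.0, 269.0], 0.7, [465.0, -302.0, 68.0])]
food_can call [([360.0, 275.0], 0.8, [464.0, -297.0, 37.0]), ([314.0, 249.0], 0.44, [552.0, -175.0, 28.0])]
lemon call [([314.0, 244.0], 0.85, [562.0, -173.0, 42.0])]
lemon call [([316.0, 248.0], 0.83, [550.0, -179.0, 37.0])]
2.9
```

View pictures.

```bash
python3 -c "
import cv2
a=cv2.imread('pics/scene0.png');b=a[150:380,180:400];cv2.imwrite('pics/scene0c.png',cv2.resize(b,None,fx=2.6,fy=2.6,interpolation=cv2.INTER_CUBIC))
"
```

```text
(no output)
```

View pics/scene0.png

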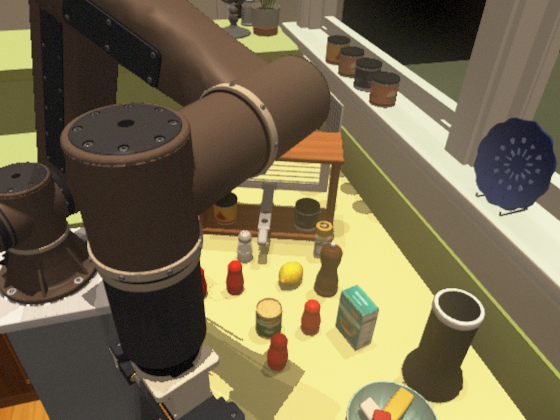

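View pics/scene0c.png

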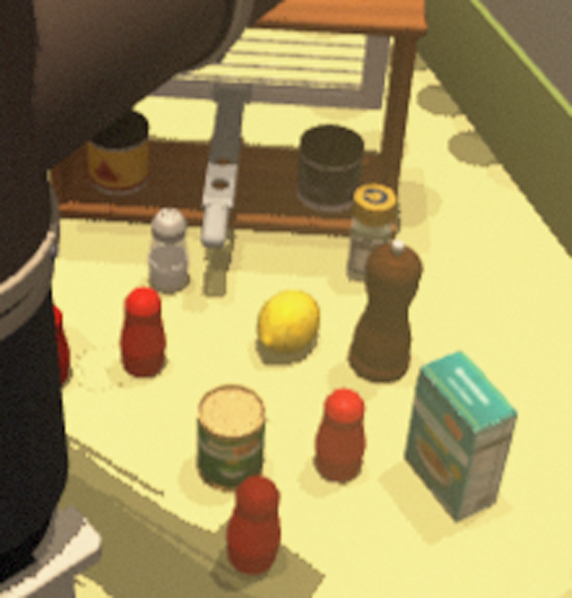

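View pics/top0.png

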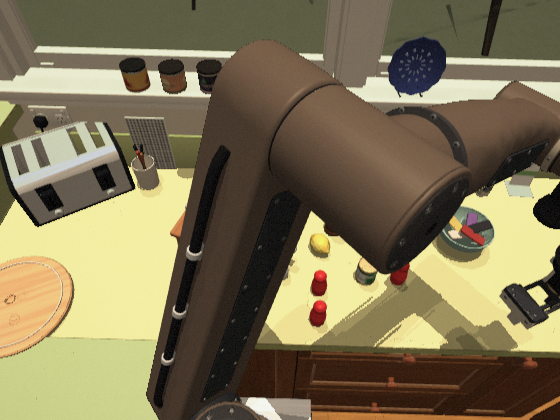

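Run:
```python
from h import *
import pickle
ps={n:snapshot(n) for n in ("scene","wrist")}
pickle.dump(ps,open("s1.pkl","wb"));cv2.imwrite("pics/w1.png",ps["wrist"]["color"])
p=ps["scene"]
print(ps["wrist"]["position"],status.get_time())
b=p["color"][165:280,215:345];cv2.imwrite("pics/s1c.png",cv2.resize(b,None,fx=5,fy=5,interpolation=cv2.INTER_CUBIC))
# cloud
K=np.array(p["camera_matrix"]);v,u=np.mgrid[0:420,0:560];z=p["range_z"]
d=np.stack([(u-K[0,2])/K[0,0],(v-K[1,2])/K[1,1],np.ones_like(u)],-1)*z[...,None]
X=d@camR(p).T+p["position"];np.save("X1.npy",X)
m=(u>250)&(u<285)&(v>180)&(v<245)&(X[...,2]>68)&(X[...,2]<100)&(z>0)
P=X[m];c=P.mean(0);U,S,V=np.linalg.svd(P-c);print(len(P),c,V[0],S/np.sqrt(len(P)),np.arctan2(V[0,1],V[0,0])%np.pi)
def cl(name,m):
    P=X[m];print(name,len(P),P.mean(0).round(1),P.min(0).round(),P.max(0).round())
box=lambda a,b,c,d:(u>=a)&(u<b)&(v>=c)&(v<d)&(z>0)
cl("shaker",box(236,254,228,265)&(X[...,2]>10)&(X[...,1]<-60)&(X[...,1]>-130))
cl("shtop",box(236,254,228,265)&(X[...,2]>78)&(X[...,1]<-60)&(X[...,1]>-130))
cl("jar",box(312,332,218,260)&(X[...,2]>92))
cl("roof",box(180,350,100,170)&(X[...,2]>255)&(X[...,2]<275))
```

```text
[ 210.61754136 -644.63118381  384.53516048] 3.0
865 [570.51243787  21.98239569  82.21253387] [0.32361981 0.94590018 0.02330382] [85.60160597 17.4682393   4.26994343] 1.2411507344733834
shaker 402 [482.3 -95.   52.9] [ 463. -106.   10.] [505. -74.  91.]
shtop 90 [484.3 -89.   83.9] [ 470. -102.   78.] [500. -74.  91.]
jar 302 [ 660.5 -186.2  113.5] [ 629. -262.   92.] [706. -94. 148.]
roof 1514 [688.5 -17.6 263.9] [576. -89. 255.] [889. 245. 268.]
```

View pics/s1c.png

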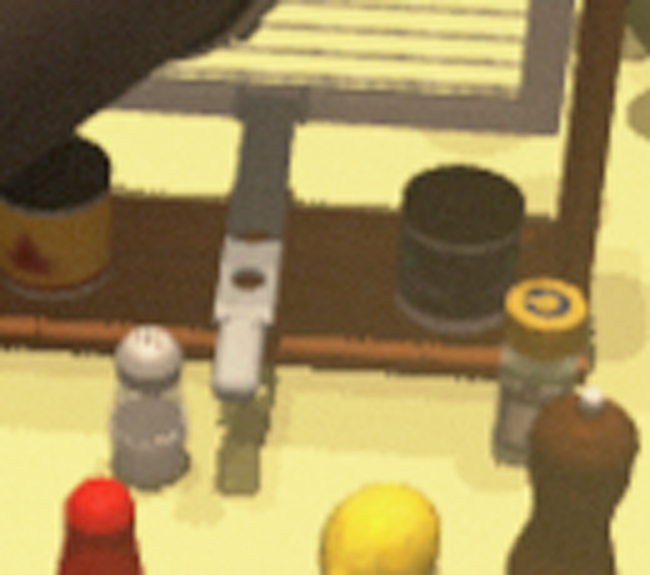

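View pics/w1.png

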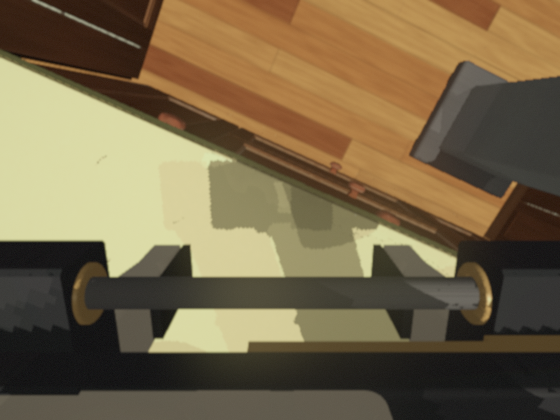

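```bash
cat > fit.py <<'E'
import numpy as np,pickle,cv2
ps=pickle.load(open("s1.pkl","rb"));p=ps["scene"];X=np.load("X1.npy")
from scipy.spatial.transform import Rotation as R
from scipy.optimize import least_squares
img=p["color"];v,u=np.mgrid[0:420,0:560]
# front edge of roof
a=np.array(p["attitude"]);Rm=R.from_rotvec(a).as_matrix() if a.shape!=(3,3) else a
K=np.array(p["camera_matrix"])
def ray(uv,z):
    D=Rm@(np.linalg.inv(K)@[uv[0],uv[1],1]);o=p["position"];return o+D*((z-o[2])/D[2])
def rayx(uv):return ray(uv,0)
roof=(X[...,2]>258)&(X[...,2]<272)&(u>275)&(u<350)&(v>100)&(v<175)
E=[];
for c in range(285,342,3):
    r=np.where(roof[:,c])[0]
    if len(r): E.append((c,r.max()))
E=np.array(E);print(E.tolist())
W=np.array([ray((c,r+.5),266) for c,r in E])
k=np.polyfit(W[:,0],W[:,1],1);print("roof edge yaw",np.arctan(k[0])+np.pi/2,k, (np.polyval(k,W[:,0])-W[:,1]).round(1))
# board front edge : board top pts z 10..20
bd=(X[...,2]>10)&(X[...,2]<20)&(v>195)&(v<250)&(u>215)&(u<330)&(X[...,1]<40)
E=[]
for c in list(range(218,238,2))+list(range(272,312,2)):
    col=img[225:245,c].astype(int); s=col.sum(1)
    # brightness jump from wood to worktop
    r=225+np.argmax(np.diff(s));E.append((c,r+.5))
E=np.array(E);print(E.tolist())
E=np.array(E)
W=np.array([ray(e,0) for e in E]);k=np.polyfit(W[:,0],W[:,1],1)
print("board bottom edge yaw",np.arctan(k[0])+np.pi/2,k,(np.polyval(k,W[:,0])-W[:,1]).round(1))
# bar: rows, left/right edges at z>66
bar=(X[...,2]>66)&(X[...,2]<100)&(u>250)&(u<290)
C=[]
for r in range(190,243,3):
    c=np.where(bar[r])[0]
    if len(c): C.append((r,c.min(),c.max(),X[r,int(c.mean())].round(0).tolist()))
for c in C: print(c)
E
python3 fit.py
```

```text
[[285, 159], [288, 160], [291, 159], [294, 160], [297, 159], [300, 160], [303, 161], [306, 160], [309, 161], [312, 161], [315, 161], [318, 161], [321, 160], [324, 161], [327, 163], [330, 162], [333, 162], [336, 161], [339, 162]]
roof edge yaw 1.2338081375734395 [ -0.3503518  155.53861466] [-1.4  2.8 -2.9  1.3 -4.4 -0.3  3.9 -1.8  2.3  1.6  0.8  0.  -5.7 -1.5
  7.5  1.9  1.1 -4.6 -0.4]
[[218.0, 234.5], [220.0, 234.5], [222.0, 234.5], [224.0, 234.5], [226.0, 234.5], [228.0, 234.5], [230.0, 235.5], [232.0, 235.5], [234.0, 235.5], [236.0, 235.5], [272.0, 237.5], [274.0, 237.5], [276.0, 237.5], [278.0, 238.5], [280.0, 238.5], [282.0, 238.5], [284.0, 238.5], [286.0, 238.5], [288.0, 238.5], [290.0, 238.5], [292.0, 239.5], [294.0, 239.5], [296.0, 239.5], [298.0, 239.5], [300.0, 239.5], [302.0, 239.5], [304.0, 239.5], [306.0, 240.5], [308.0, 240.5], [310.0, 240.5]]
board bottom edge yaw 1.2243443587224687 [ -0.36101289 187.54626996] [ 1.1  0.5 -0.1 -0.7 -1.3 -1.9  2.1  1.5  0.9  0.3 -1.3 -1.9 -2.5  1.5
  0.9  0.3 -0.3 -0.9 -1.5 -2.1  1.9  1.3  0.7  0.1 -0.5 -1.1 -1.7  2.3
  1.7  1.1]
(190, np
[... 328 characters left out ...]
3.0])
(208, np.int64(260), np.int64(272), [568.0, 8.0, 83.0])
(211, np.int64(260), np.int64(270), [567.0, 16.0, 68.0])
(214, np.int64(260), np.int64(270), [560.0, -11.0, 79.0])
(217, np.int64(259), np.int64(270), [554.0, -23.0, 79.0])
(220, np.int64(259), np.int64(269), [552.0, -30.0, 75.0])
(223, np.int64(258), np.int64(269), [544.0, -50.0, 81.0])
(226, np.int64(258), np.int64(269), [541.0, -62.0, 81.0])
(229, np.int64(257), np.int64(268), [534.0, -76.0, 84.0])
(232, np.int64(258), np.int64(267), [532.0, -84.0, 81.0])
(235, np.int64(258), np.int64(266), [529.0, -95.0, 80.0])
(238, np.int64(257), np.int64(266), [523.0, -109.0, 83.0])
(241, np.int64(257), np.int64(266), [522.0, -115.0, 78.0])
```

```bash
cat >> fit.py <<'E'
print('---')
Q=[]
for r,a,b,_ in C[1:]:
    s=(214-r)
    z=84+ (85-76)*0 # refine below
    Q.append(((a+b)/2,r))
Q=np.array(Q)
# model: box origin (x0,y0), yaw ; bar mid line y=0 with top z = from pivot 85.4 slope
fl=.07
pv=np.array([60+165*np.sin(fl),250-165*np.cos(fl)])
sl=-np.arcsin((pv[1]-3-79)/80*1.0)  # approx
print("slope",sl,"handle",pv[0]-215*np.cos(sl),pv[1]+215*np.sin(sl))
def res(th):
    x0,y0,yaw=th;c,s=np.cos(yaw),np.sin(yaw);T=lambda P:np.array([c*(P[0]-x0)+s*(P[1]-y0),-s*(P[0]-x0)+c*(P[1]-y0)])
    e=[]
    for q in Q:
        P=ray(q,83.);e.append(T(P)[1]/2/np.sqrt(len(Q)/4))
    e+= [ (T(w)[0]+60)/2/np.sqrt(len(W)/6) for w in W]
    h=ray((264.6,220.6),82.);hx=pv[0]-156*np.cos(sl);e.append((T(h)[0]-hx)/3)
    return np.array(e)
s=least_squares(res,[577,25,1.23]);print(s.x)
x0,y0,yaw=s.x;c,sn=np.cos(yaw),np.sin(yaw);T=lambda P:np.array([c*(P[0]-x0)+sn*(P[1]-y0),-sn*(P[0]-x0)+c*(P[1]-y0)]).round(1)
print("hole_far obs",T(ray((264.6,220.6),82.)),"model",pv[0]-156*np.cos(sl))
print("handle net",T(ray((265,236),76)),"pivot net",T(ray((269,185),85)),"pin net",T(ray((266,204),79)),'larder net',T(ray((267,223),0)))
print("roof corner", [T(ray((c_,162),266)) for c_ in (300,340)])
Y=X[228:265,236:254].reshape(-1,3);Y=Y[(Y[:,2]>10)&(Y[:,2]<68)&(Y[:,1]<-60)&(Y[:,1]>-130)]
def cr(th):return np.hypot(Y[:,0]-th[0],Y[:,1]-th[1])-22
f=least_squares(cr,[490,-80],loss='soft_l1');print("shaker",f.x,T(f.x),np.abs(f.fun).mean())
print("net shaker origin",ray((248,259),0),T(ray((248,259),0)))
for n,P in dict(lemon=(562,-190),mill=(645,-235),jar=(684,-115),red=(430,-180),can=(485,-320)).items(): print(n,T(P))
E
python3 fit.py | sed -n '/---/,$p'
```

```text
---
slope -0.04256391289247516 handle -143.2647032724733 76.25560663302254
[578.95279303  41.95478258   1.2252435 ]
hole_far obs [-88.9  -1.5] model -84.31813996127885
handle net [-143.9   -7.3] pivot net [74.7 -0.6] pin net [-11.    1.1] larder net [ 4.6 -1.8]
roof corner [array([-90.2, -83.1]), array([ -79.7, -177.8])]
shaker [485.83277696 -79.31156635] [-145.6   46.5] 1.5915709074808448
net shaker origin [494.04445901 -88.48877449   0.        ] [-151.5   35.7]
lemon [-224.   -62.6]
mill [-238.2 -156. ]
jar [-112.1 -152. ]
red [-259.3   65. ]
can [-372.4  -34.2]
```

```bash
cat >> h.py <<'E'
B0=np.array([578.95,41.95]);YAW=1.2252
def b2w(x,y,z):
    c,s=np.cos(YAW),np.sin(YAW);return np.array([B0[0]+c*x-s*y,B0[1]+s*x+c*y,z])
def w2b(P):
    c,s=np.cos(YAW),np.sin(YAW);d=np.array(P[:2])-B0;return np.array([c*d[0]+s*d[1],-s*d[0]+c*d[1]])
def orient(jyaw,lean):
    """jaw axis horizontal at world yaw jyaw; tool leans (body displaced) toward -(tool y) by lean"""
    j=np.array([np.cos(jyaw),np.sin(jyaw),0]);up=np.array([0,0,1.])
    y=np.cross(-up,j) # z=-up
    z=-np.cos(lean)*up+np.sin(lean)*y; y2=np.cross(z,j)
    return R.from_matrix(np.c_[j,y2,z])
E
python3 - <<'E'
from h import *
# want body displaced toward n (world yaw YAW+pi/2+phi) => z toward -n ; y=-n
phi=np.radians(30)
for lean in (24,):
  for flip in (0,1):
    if not flip: o=orient(YAW+phi,np.radians(lean))
    else: o=orient(YAW+phi+np.pi,-np.radians(lean))
    M=o.as_matrix();print(M.round(2).tolist())
    z=M[:,2]
    for nm,P in dict(grasp=(486,-80,55),place=(390,-60,57),p2=(400,-95,57)).items():
        for back in (-11,-130):
            t=np.array(P)+11*z+ (0 if back==-11 else back*z)
            q=bot.ik(t,o.as_rotvec());print(lean,flip,nm,back,t.round(), None if q is None else np.round(q,2))
for lean in (20,30,35):
  for flip in (0,1):
    o=orient(YAW+np.pi/2+(np.pi if flip else 0),np.radians(lean)*(-1 if flip else 1))
    z=o.as_matrix()[:,2]
    for P in (b2w(-143,0,76),b2w(-68,0,75),b2w(-68,0,100)):
      for b in (0,100):
        q=bot.ik(P+(11-b)*z,o.as_rotvec());print('H',lean,flip,z.round(2),P.round(),b,None if q is None else np.round(q,2))
print(status.get_time())
E
```

```text
[[-0.18, 0.9, 0.4], [0.98, 0.16, 0.07], [0.0, 0.41, -0.91]]
24 0 grasp -11 [490. -79.  45.] None
24 0 grasp -130 [438. -89. 164.] [ 0.28 -0.2  -0.9   0.1  -0.45 -1.75]
24 0 place -11 [394. -59.  47.] None
24 0 place -130 [342. -69. 166.] None
24 0 p2 -11 [404. -94.  47.] None
24 0 p2 -130 [ 352. -104.  166.] None
[[0.18, -0.9, 0.4], [-0.98, -0.16, 0.07], [-0.0, -0.41, -0.91]]
24 1 grasp -11 [490. -79.  45.] None
24 1 grasp -130 [438. -89. 164.] [ 0.28 -0.2  -0.9   0.1  -0.45  1.39]
24 1 place -11 [394. -59.  47.] None
24 1 place -130 [342. -69. 166.] None
24 1 p2 -11 [404. -94.  47.] None
24 1 p2 -130 [ 352. -104.  166.] None
H 20 0 [ 0.12  0.32 -0.94] [531. -93.  76.] 0 [-0.07  0.33 -0.35 -0.45 -0.85  0.02]
H 20 0 [ 0.12  0.32 -0.94] [531. -93.  76.] 100 [-0.13  0.21 -0.27 -0.4  -1.05 -0.02]
H 20 0 [ 0.12  0.32 -0.94] [556. -22.  75.] 0 [ 0.07  0.33 -0.35 -0.45 -0.8  -0.11]
H 20 0 [ 0.12  0.32 -0.94] [556. -22.  75.] 100 [ 0.02  0.21 -0.28 -0.39 -0.99 -0.16]
H 20 0 [ 0.12  0.32 -0.94] [556. -22. 100.] 0 [ 0.07  0.29 -0.33 -0.43 -0.84 -0.14]
H 20 0 [ 0.12  0.32 -0.94] [556. -22. 100.
[... 1765 characters left out ...]
.69 -1.12  0.22]
H 35 0 [ 0.19  0.54 -0.82] [556. -22. 100.] 0 [-0.15  0.35 -0.26 -0.74 -0.98  0.24]
H 35 0 [ 0.19  0.54 -0.82] [556. -22. 100.] 100 [-0.24  0.25 -0.19 -0.67 -1.16  0.18]
H 35 1 [ 0.19  0.54 -0.82] [531. -93.  76.] 0 [-0.29  0.4  -0.25 -0.74 -1.02 -2.77]
H 35 1 [ 0.19  0.54 -0.82] [531. -93.  76.] 100 [-0.38  0.31 -0.18 -0.66 -1.2  -2.82]
H 35 1 [ 0.19  0.54 -0.82] [556. -22.  75.] 0 [-0.15  0.39 -0.27 -0.77 -0.95 -2.86]
H 35 1 [ 0.19  0.54 -0.82] [556. -22.  75.] 100 [-0.25  0.28 -0.21 -0.69 -1.12 -2.92]
H 35 1 [ 0.19  0.54 -0.82] [556. -22. 100.] 0 [-0.15  0.35 -0.26 -0.74 -0.98 -2.91]
H 35 1 [ 0.19  0.54 -0.82] [556. -22. 100.] 100 [-0.24  0.25 -0.19 -0.67 -1.16 -2.96]
3.0
```

Run:
```python
from h import *
o=orient(YAW,0);ofl=orient(YAW+np.pi,0)
for oo,n in((o,'o'),(ofl,'f')):
  for P in (b2w(-230,110,230),b2w(-230,110,45),b2w(-146,115,45),b2w(-146,46,45),b2w(-160,150,50)):
    q=bot.ik(P,oo.as_rotvec());print(n,P.round(),None if q is None else np.round(q,2))
bot.move_pose(b2w(-225,110,225),o.as_rotvec())
print(status.get_time(),status.get_tcp_pos())
import pickle
ps={n:snapshot(n) for n in ("scene","wrist","top")}
pickle.dump(ps,open("s2.pkl","wb"))
for n in ps: cv2.imwrite(f"pics/{n}2.png",ps[n]["color"])
```

```text
o [ 398. -137.  230.] [ 0.14 -0.07 -0.52  0.   -1.13 -2.06]
o [ 398. -137.   45.] [ 0.14  0.17 -0.77  0.   -0.62 -2.06]
o [421. -56.  45.] [ 0.33  0.18 -0.76  0.   -0.63 -2.25]
o [486. -80.  45.] [ 0.24  0.28 -0.62  0.   -0.67 -2.15]
o [384. -58.  50.] [ 0.37  0.11 -0.84  0.   -0.62 -2.28]
f [ 398. -137.  230.] [ 0.14 -0.07 -0.52  0.   -1.13  1.08]
f [ 398. -137.   45.] [ 0.14  0.17 -0.77  0.   -0.62  1.08]
f [421. -56.  45.] [ 0.33  0.18 -0.76  0.   -0.63  0.89]
f [486. -80.  45.] [ 0.24  0.28 -0.62  0.   -0.67  0.99]
f [384. -58.  50.] [ 0.37  0.11 -0.84  0.   -0.62  0.86]
4.8167 [ 399.44781097 -132.78545797  225.11273066]
```

View pics/scene2.png

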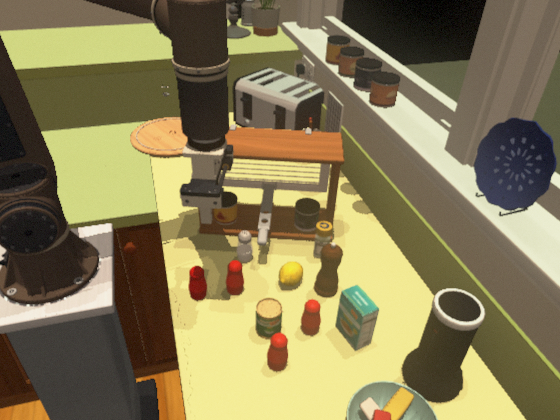

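View pics/wrist2.png

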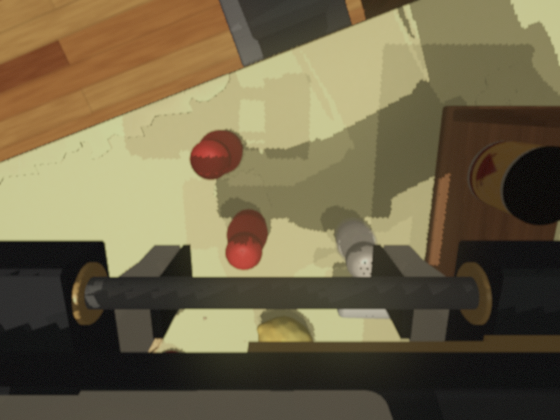

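View pics/top2.png

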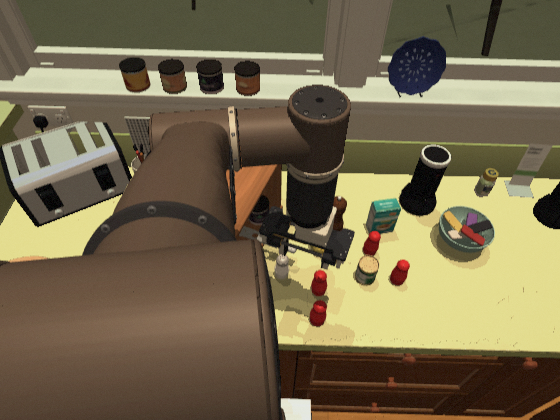

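Run:
```python
import pickle
from h import *
ps=pickle.load(open("s2.pkl","rb"))
tcp=np.array([399.4,-132.8,225.1])
for n in ("scene","top"):
    p=ps[n];K=np.array(p["camera_matrix"]);v,u=np.mgrid[0:420,0:560];z=p["range_z"]
    d=np.stack([(u-K[0,2])/K[0,0],(v-K[1,2])/K[1,1],np.ones_like(u)],-1)*z[...,None]
    X=d@camR(p).T+p["position"]
    m=(z>0)&(np.hypot(X[...,0]-tcp[0],X[...,1]-tcp[1])<130)&(X[...,2]>215)
    P=X[m]; c,s=np.cos(YAW),np.sin(YAW);D=P-tcp
    bx=c*D[:,0]+s*D[:,1];by=-s*D[:,0]+c*D[:,1]
    for h in range(-10,320,15):
        k=(D[:,2]>=h)&(D[:,2]<h+15)
        if k.sum()>3: print(n,h,k.sum(),"x",np.percentile(bx[k],[2,98]).round(),"y",np.percentile(by[k],[2,98]).round())
# wrist: shaker position from depth
p=ps["wrist"];K=np.array(p["camera_matrix"]);v,u=np.mgrid[0:420,0:560];z=p["range_z"]
d=np.stack([(u-K[0,2])/K[0,0],(v-K[1,2])/K[1,1],np.ones_like(u)],-1)*z[...,None]
X=d@camR(p).T+p["position"]
m=(z>0)&(np.hypot(X[...,0]-486,X[...,1]+80)<45)&(X[...,2]>15)&(X[...,2]<95)
P=X[m];print(len(P))
for a,b in((15,40),(40,65),(65,80),(80,95)):
    k=(P[:,2]>a)&(P[:,2]<b)
    if k.sum(): print(a,k.sum(),P[k].min(0).round(),P[k].max(0).round(),P[k].mean(0).round())
from scipy.optimize import least_squares
Y=P[(P[:,2]<70)];f=least_squares(lambda t:np.hypot(Y[:,0]-t[0],Y[:,1]-t[1])-22,[486,-80],loss='soft_l1');print(f.x,w2b(f.x),np.abs(f.fun).mean())
```

```text
scene -10 50 x [-63. -56.] y [-12.   9.]
scene 5 58 x [-64. -53.] y [-12.  10.]
scene 20 72 x [-66.  59.] y [-12.   9.]
scene 35 20 x [-68.  59.] y [-12.   9.]
scene 50 140 x [-91.  55.] y [-39.  37.]
scene 65 372 x [-92.  78.] y [-40.  35.]
scene 80 315 x [-99.  81.] y [-40.  35.]
scene 95 786 x [-98.  85.] y [-38.  35.]
scene 110 173 x [-53.  -8.] y [-23.  20.]
scene 125 169 x [-53. -29.] y [-23.  21.]
scene 140 255 x [-53.  -4.] y [-40.  35.]
scene 155 542 x [-52.   0.] y [-39.  36.]
scene 170 95 x [-46. -13.] y [-43.  28.]
scene 185 326 x [-48.  -6.] y [-46.  38.]
scene 200 349 x [-48.   1.] y [-46.  39.]
scene 215 355 x [-48.  -7.] y [-46.  38.]
scene 230 369 x [-48.  -9.] y [-46.  39.]
scene 245 380 x [-48.  -6.] y [-46.  39.]
scene 260 396 x [-48.  -6.] y [-46.  38.]
scene 275 401 x [-48.  -8.] y [-46.  39.]
scene 290 402 x [-50.  -5.] y [-47.  38.]
scene 305 417 x [-53.  -7.] y [-50.  42.]
top -10 41 x [-59.  58.] y [-5. 13.]
top 5 54 x [-59.  58.] y [-3. 13.]
top 20 24 x [44. 55.] y [-6. 13.]
top 35 15 x [44. 52.] y [-6. 14.]
top 50 42 x [-88.  86.] y [-18.  40.]
top 65 384 
[... 260 characters left out ...]
0.]
top 170 5 x [-41.  31.] y [15. 45.]
top 185 203 x [-45.  40.] y [ 7. 47.]
top 200 239 x [-45.  41.] y [ 9. 47.]
top 215 232 x [-45.  37.] y [ 6. 47.]
top 230 249 x [-45.  37.] y [ 7. 48.]
top 245 270 x [-45.  37.] y [ 5. 48.]
top 260 271 x [-45.  38.] y [ 7. 48.]
top 275 288 x [-45.  40.] y [ 7. 47.]
top 290 255 x [-46.  36.] y [ 9. 49.]
top 305 231 x [-49.  33.] y [10. 52.]
1751
15 372 [ 463. -102.   16.] [491. -60.  40.] [469. -82.  31.]
40 559 [ 465. -101.   40.] [491. -61.  65.] [472. -83.  52.]
65 263 [468. -99.  65.] [494. -69.  80.] [473. -86.  75.]
80 557 [470. -97.  80.] [530. -72.  90.] [480. -86.  86.]
[488.51849489 -80.2754236 ] [-145.63305371   43.67980034] 1.690362537839756
```

Run:
```python
from h import *
o=orient(YAW,0).as_rotvec()
S=np.array([487.5,-80.,0]);sb=w2b(S)
hand.gripper_to(68,20)
bot.movel(b2w(-215,sb[1]+20,114),o,vel=250)
bot.movel(S+[0,0,112],o,vel=200)
bot.movel(S+[0,0,58],o,vel=120)
print("f",status.get_ft_force())
hand.gripper_to(20,20)
print("gap",status.get_finger_gap(),status.get_ft_force(),status.get_time())
bot.movel(S+[0,0,80],o,vel=80)
p=snapshot("scene");cv2.imwrite("pics/s3.png",p["color"]);cv2.imwrite("pics/s3c.png",cv2.resize(p["color"][110:290,170:350],None,fx=3,fy=3))
print("gap",status.get_finger_gap(),status.get_ft_force(),status.get_time())
```

```text
f [-0.74931344 -0.17185821  0.92513868]
gap 34.40743185519551 [-0.59396729 -0.87698479  1.30505625] 7.95
gap 34.343396803772805 [ 0.42772031  0.16093965 -1.02139065] 8.425
```

View pics/s3c.png

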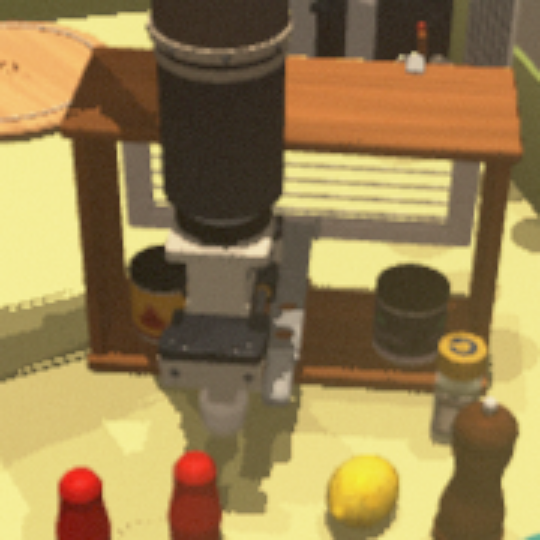

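Run:
```python
from h import *
o=orient(YAW,0).as_rotvec()
S=np.array([487.5,-80.,0]);T=b2w(-168,142,0);print(T)
bot.movel(S+[0,0,98],o,vel=120)
bot.movel(T+[0,0,98],o,vel=130)
bot.movel(T+[0,0,62],o,vel=80)
bot.movel(T+[0,0,58],o,vel=25)
print("f",status.get_ft_force(),status.get_finger_gap())
hand.gripper_to(66,20)
bot.hold(.2)
bot.movel(T+[0,0,116],o,vel=150)
bot.movel(b2w(-225,120,225),o,vel=250)
import pickle
ps={n:snapshot(n) for n in ("scene","top")}
pickle.dump(ps,open("s4.pkl","wb"));p=ps["scene"]
cv2.imwrite("pics/s4c.png",cv2.resize(p["color"][110:290,150:350],None,fx=3,fy=3));cv2.imwrite("pics/t4c.png",cv2.resize(ps["top"]["color"][160:340,220:400],None,fx=3,fy=3))
print(status.get_time())
```

```text
[388.4346361  -68.01315801   0.        ]
f [-0.43830108  0.13414713 -0.8212725 ] 34.97058862940226
12.775
```

View pics/s4c.png

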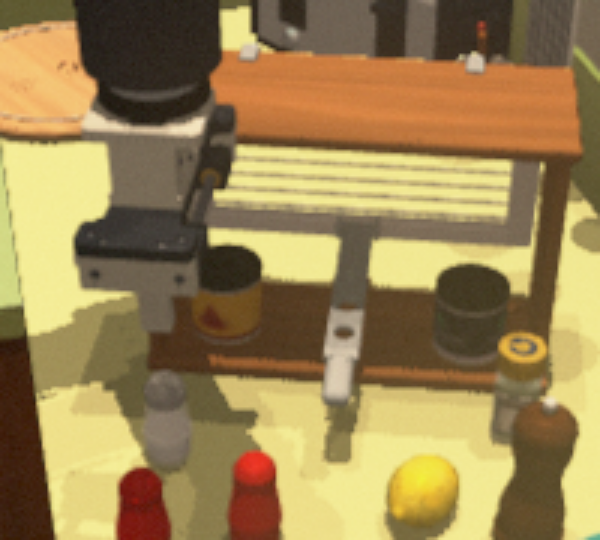

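View pics/t4c.png

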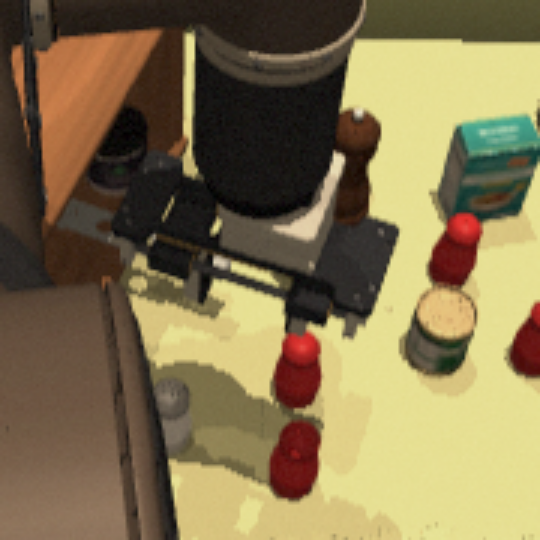

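```bash
cat > ov.py <<'E'
import pickle,sys
from h import *
import h
def overlay(p,fn,flap,x0,y0,yaw,crop,f,slope=None):
    h.B0=np.array([x0,y0]);h.YAW=yaw
    r0,r1,c0,c1=crop
    im=cv2.resize(p["color"][r0:r1,c0:c1],None,fx=f,fy=f,interpolation=cv2.INTER_CUBIC)
    px=lambda P:tuple(int(round((t-o+.5)*f-.5)) for t,o in zip(proj(p,h.b2w(*P)),(c0,r0)))
    def seg(A,B,c): cv2.line(im,px(A),px(B),c,1,cv2.LINE_AA)
    for z in (252,266): seg((-68,-188,z),(-68,188,z),(255,0,0))
    for z in (0,15): seg((-60,-168,z),(-60,168,z),(255,0,255))
    pv=np.array([60+165*np.sin(flap),250-165*np.cos(flap)])
    if slope is None: slope=-np.arcsin((pv[1]-3-79)/80)
    at=lambda d,dz=0:(pv[0]-d*np.cos(slope)-dz*np.sin(slope)*-1*0,pv[1]+d*np.sin(slope)+dz)
    for y in(-15,15):
        a,b=at(10,3),at(187,3);seg((a[0],y,a[1]),(b[0],y,b[1]),(0,255,0))
    for y in(-12,12):
        a,b=at(187,8),at(243,8);seg((a[0],y,a[1]),(b[0],y,b[1]),(0,255,255))
    a=at(243,8);seg((a[0],-12,a[1]),(a[0],12,a[1]),(0,255,255))
    for d in(80,118,156):
        a=at(d,3);pts=np.array([px((a[0]+8*np.cos(t),8*np.sin(t),a[1])) for t in np.linspace(0,6.28,24)]);cv2.polylines(im,[pts],True,(0,0,255),1,cv2.LINE_AA)
    lo=185
    c=(60+lo*np.sin(flap),250-lo*np.cos(flap));seg((c[0],-168,c[1]),(c[0],168,c[1]),(255,255,0))
    cv2.imwrite(fn,im)
if __name__=="__main__":
    p=pickle.load(open("s4.pkl","rb"))["scene"]
    overlay(p,"pics/ov4.png",.07,578.95,41.95,1.2252,(140,260,195,350),5)
    cv2.imwrite("pics/s4z.png",cv2.resize(p["color"][180:255,225:315],None,fx=8,fy=8,interpolation=cv2.INTER_CUBIC))
E
python3 ov.py
```

```text
(no output)
```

View pics/ov4.png

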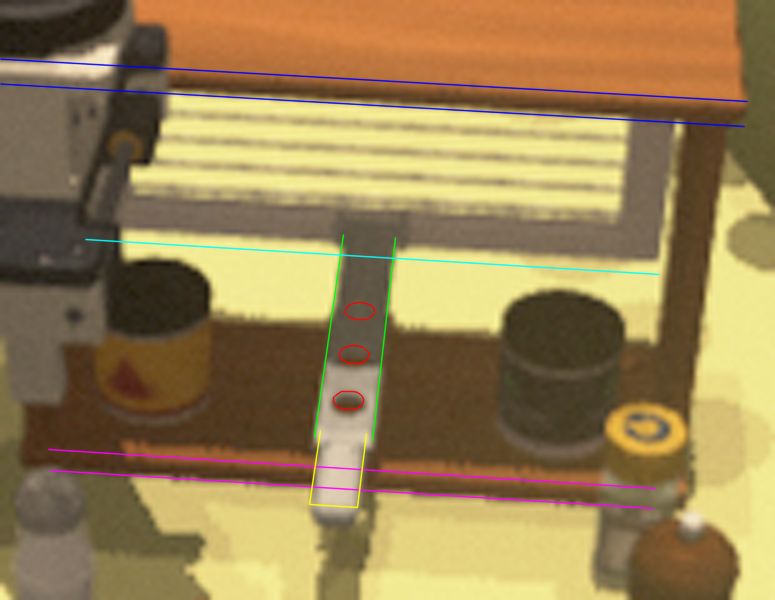

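View pics/s4z.png

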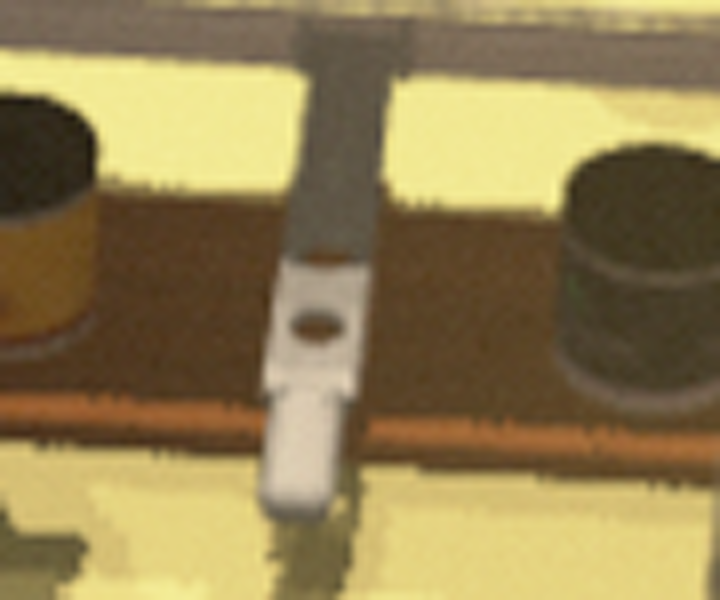

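```bash
cat >> h.py <<'E'
from scipy.optimize import brentq
S0=-0.04;L0=np.radians(30)
def pvt(f): return np.array([60+165*np.sin(f),250-165*np.cos(f)])
def under(f,s,d): # underside hole centre
    p=pvt(f);return np.array([p[0]-d*np.cos(s)+3*np.sin(s),p[1]+d*np.sin(s)-3*np.cos(s)])
def handle(f,s): p=pvt(f);return np.array([p[0]-215*np.cos(s),p[1]+215*np.sin(s)])
def tool(f,s,back=0,dx=0,dy=0,dz=0):
    h=handle(f,s);o=orient(YAW+np.pi/2,L0-(s-S0));z=o.as_matrix()[:,2]
    return b2w(h[0]+dx,dy,h[1]+dz)+(11-back)*z,o.as_rotvec()
def clear_at(f,s,x=-6): # underside height over pin
    p=pvt(f);return p[1]+(p[0]-x)*np.tan(s)-3/np.cos(s)
def f_for(s,d,x=-6): return brentq(lambda f:under(f,s,d)[0]-x,0,.75)
E
python3 - <<'E'
from h import *
sf=brentq(lambda s:under(f_for(s,156),s,156)[1]-79,-.3,.1);print("final",sf,f_for(sf,156),handle(f_for(sf,156),sf))
sn=brentq(lambda s:under(f_for(s,80),s,80)[1]-79,-.3,.1);print("start",sn,f_for(sn,80),handle(f_for(sn,80),sn))
for f,s in((.07,-.04),(.07,.24),(.2,.2),(.3,.13),(.4,.06),(.54,-.03),(.54,-.17)):
    print(f,s,handle(f,s).round(1),clear_at(f,s).round(1),under(f,s,156).round(1),[ None if q is None else np.round(q,2) for q in[bot.ik(*tool(f,s))]])
hand.gripper_to(56,12)
bot.move_pose(*tool(.07,-.04,back=110))
print(status.get_time())
import pickle
ps={n:snapshot(n) for n in ("scene","wrist")};pickle.dump(ps,open("s5.pkl","wb"))
cv2.imwrite("pics/w5.png",ps["wrist"]["color"]);cv2.imwrite("pics/s5c.png",cv2.resize(ps["scene"]["color"][110:290,150:350],None,fx=3,fy=3))
E
```

```text
final -0.1832941935246785 0.5620605116204086 [-63.46485856  71.1958413 ]
start -0.04504845854684273 0.08527871373094124 [-140.72794145   75.9174713 ]
0.07 -0.04 [-143.3   76.8] 79.3 [-84.5  76.2] [array([-0.22,  0.37, -0.28, -0.65, -0.96,  0.27])]
0.07 0.24 [-137.3  136.5] 101.3 [-79.3 119.6] [array([ 0.03,  0.23, -0.35, -0.29, -0.92, -0.21])]
0.2 0.2 [-117.9  131. ] 105.3 [-59.5 116.3] [array([ 0.04,  0.24, -0.34, -0.34, -0.91, -0.18])]
0.3 0.13 [-104.4  120.2] 104.3 [-45.5 109.6] [array([ 0.  ,  0.27, -0.32, -0.43, -0.91, -0.1 ])]
0.4 0.06 [-90.4 110.9] 102.8 [-31.3 104.4] [array([-0.03,  0.29, -0.3 , -0.52, -0.91, -0.01])]
0.54 -0.03 [-70.1 102. ] 101.0 [-11.2 100.8] [array([-0.07,  0.32, -0.28, -0.63, -0.93,  0.1 ])]
0.54 -0.17 [-67.1  72.1] 79.5 [-9.4 79.1] [array([-0.19,  0.4 , -0.26, -0.81, -0.97,  0.34])]
15.2167
```

View pics/w5.png

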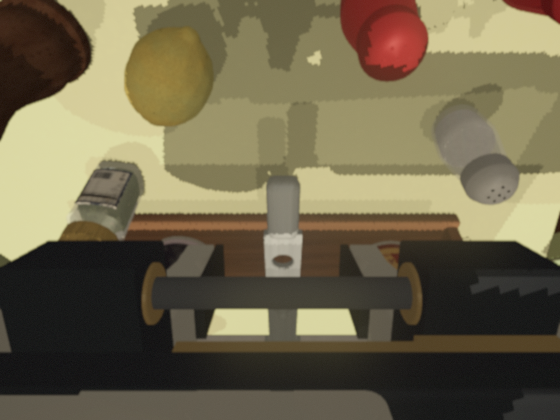

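View pics/s5c.png

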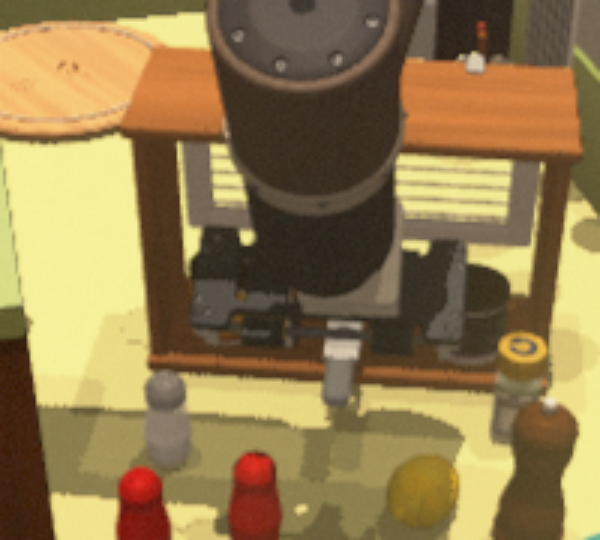

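Run:
```python
import pickle
from h import *
p=pickle.load(open("s5.pkl","rb"))["wrist"]
for n,uv,z in(("hole_far top",(284,262),79.8),("handle end top mid",(283.5,180),84),("mid junction",(284,236),83)):
    P=ray(p,uv,z);print(n,P.round(1),w2b(P).round(1))
print("model hole_far",under(.085,-.045,156))
# board front top edge z=15
for c in (150,240,330,440):
    print(c,[w2b(ray(p,(c,r),z)).round(1).tolist() for r,z in((216,15),(229,15))])
cv2.imwrite("pics/w5c.png",cv2.resize(p["color"][160:300,190:380],None,fx=4,fy=4,interpolation=cv2.INTER_CUBIC))
```

```text
hole_far top [548.4 -35.2  79.8] [-83.    2.6]
handle end top mid [ 516.6 -126.    84. ] [-179.2    1.7]
mid junction [535.6 -71.4  83. ] [-121.3    2.4]
model hole_far [-81.96891343  75.5811097 ]
150 [[-71.1, -132.1], [-51.2, -137.4]]
240 [[-71.2, -41.4], [-51.3, -43.1]]
330 [[-71.3, 49.3], [-51.4, 51.3]]
440 [[-71.4, 160.0], [-51.5, 166.5]]
```

View pics/w5c.png

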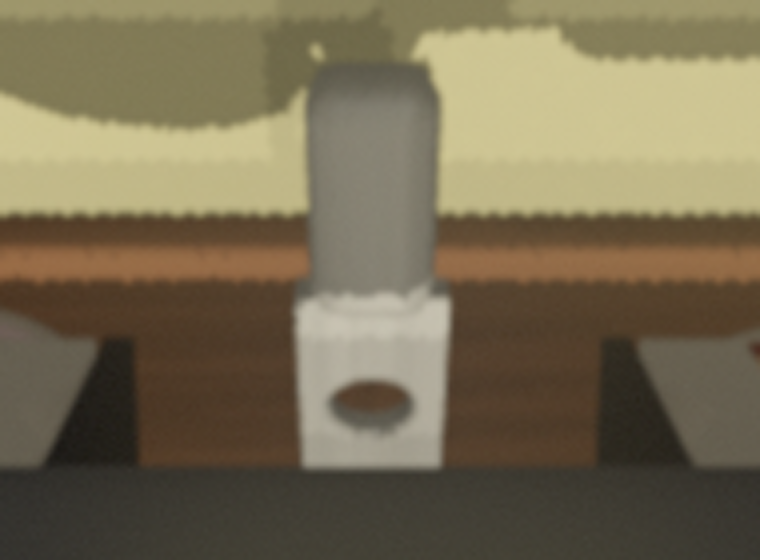

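Run:
```python
from h import *
print(status.get_ft_force())
bot.movel(*tool(.08,-.043,back=0,dy=1.5),vel=120)
p=snapshot("wrist");cv2.imwrite("pics/w6.png",p["color"])
print(status.get_ft_force(),status.get_time())
hand.gripper_to(10,12);bot.hold(.1)
F=status.get_ft_force();c,s=np.cos(YAW),np.sin(YAW)
print("gap",status.get_finger_gap(),"box force",c*F[0]+s*F[1],-s*F[0]+c*F[1],F[2],status.get_time())
p=snapshot("wrist");cv2.imwrite("pics/w7.png",p["color"])
```

```text
[0.05039295 0.14218885 0.16674423]
[-0.28112821 -0.67710003 -0.09292297] 16.4417
gap 23.622585970695773 box force -0.4791463670728294 -2.0171359811900142 -0.25036949790068236 17.1667
```

View pics/w6.png

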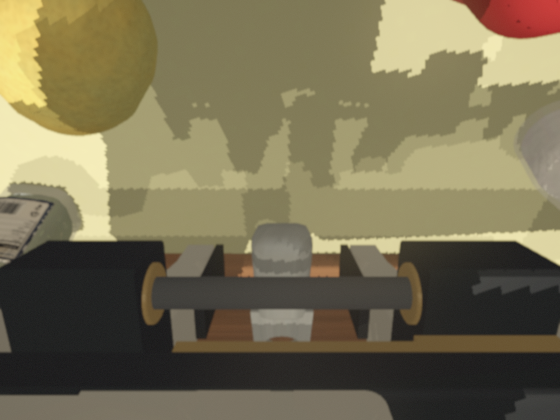

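View pics/w7.png

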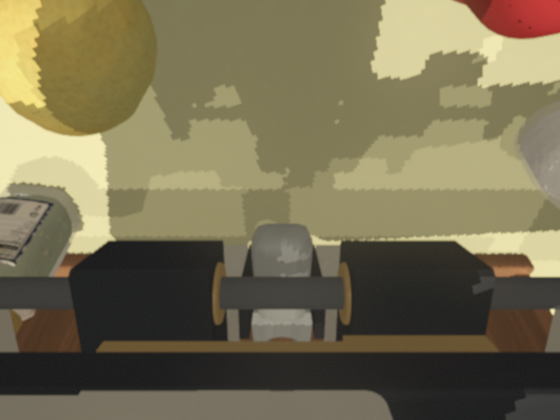

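```bash
cat >> h.py <<'E'
fs=f_for(-.043,80,-9.0);ss=np.arctan((79+3-pvt(fs)[1])/(pvt(fs)[0]+6))
OFF=np.array(handle(.08,-.043))-handle(fs,ss)
def T2(f,s,dy=1.0): return tool(f,s,dx=OFF[0],dz=OFF[1],dy=dy)
def bf():
    F=status.get_ft_force();c,s=np.cos(YAW),np.sin(YAW);return np.round([c*F[0]+s*F[1],-s*F[0]+c*F[1],F[2]],1)
E
python3 - <<'E'
from h import *
print(fs,ss,OFF)
for s in (.06,.15,.24):
    bot.movel(*T2(fs,s),vel=60);print(s,bf(),status.get_finger_gap())
import pickle
ps={n:snapshot(n) for n in ("scene",)};pickle.dump(ps,open("s8.pkl","wb"))
cv2.imwrite("pics/s8c.png",cv2.resize(ps["scene"]["color"][140:270,200:340],None,fx=5,fy=5))
print(status.get_time())
E
```

```text
0.0670502994350386 -0.04371697724959183 [2.12423124 0.31096386]
0.06 [-0.7 -3.1 -0.7] 23.769826538302574
0.15 [-0.  -1.6 -1.1] 23.965143721816258
0.24 [ 0.1 -3.2 -0.7] 23.79046735472655
18.7167
```

View pics/s8c.png

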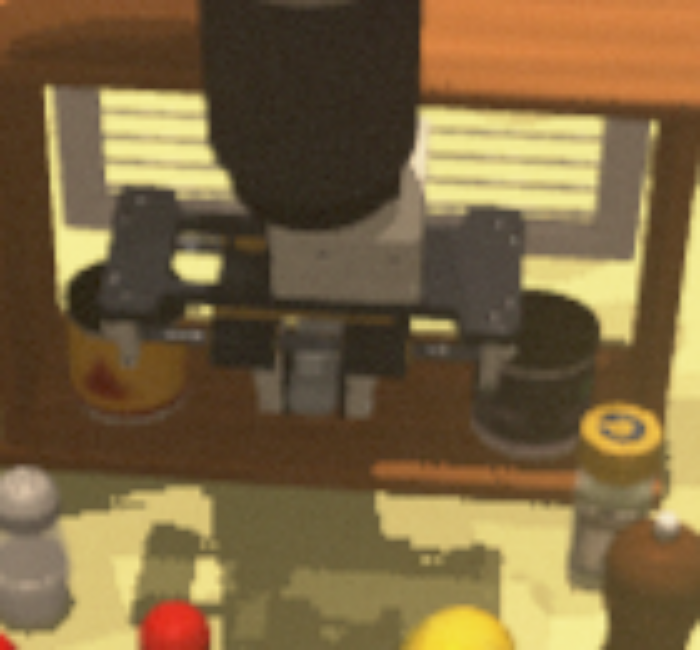

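Run:
```python
from h import *
ff=f_for(-.03,156,-6.5)
for f,s in((.18,.21),(.3,.135),(.42,.06),(ff,-.03)):
    bot.movel(*T2(f,s,dy=.2),vel=70);print(f,s,bf(),status.get_finger_gap(),clear_at(f,s))
import pickle
ps={n:snapshot(n) for n in ("scene","wrist")};pickle.dump(ps,open("s9.pkl","wb"))
cv2.imwrite("pics/s9c.png",cv2.resize(ps["scene"]["color"][140:270,200:340],None,fx=5,fy=5))
cv2.imwrite("pics/w9.png",ps["wrist"]["color"])
print(status.get_time())
```

```text
0.18 0.21 [-0.7  1.4 -0.9] 24.07974682430711 104.96200646518103
0.3 0.135 [-2.   2.9  0.5] 23.648451489387813 104.92945470346567
0.42 0.06 [-1.6  4.5 -0. ] 23.789018299752346 104.3413552547501
0.573462859843003 -0.03 [-2.9  5.1 -1.2] 24.31541009901803 103.72715749910732
20.5917
```

View pics/s9c.png

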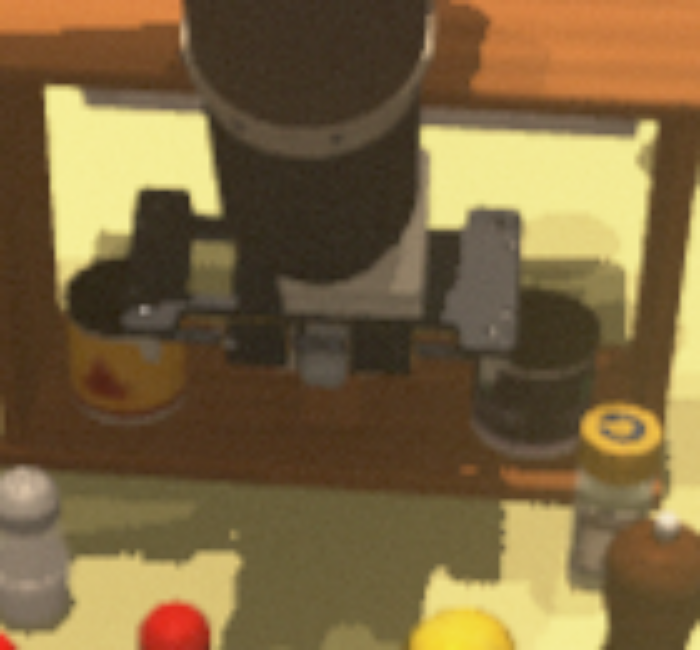

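View pics/w9.png

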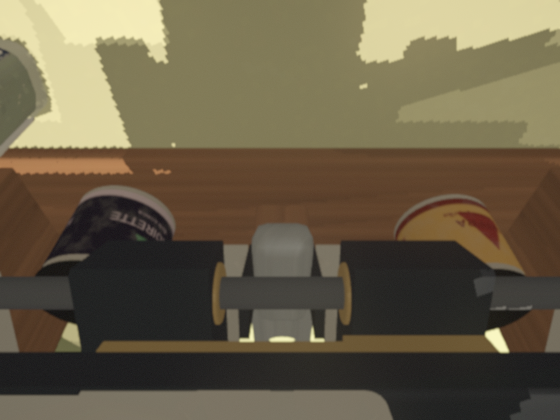

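Run:
```python
from h import *
bot.movel(*T2(f_for(-.03,156,-6.5),-.03,dy=1.1),vel=30);print(bf())
for z in (96,92,88,84,80):
    s=brentq(lambda s:under(f_for(s,156,-6.5),s,156)[1]-z,-.3,.2);f=f_for(s,156,-6.5)
    bot.movel(*T2(f,s,dy=1.1),vel=40);print(z,round(s,3),round(f,3),bf(),status.get_finger_gap(),status.get_ft_torque().round(2) if hasattr(status.get_ft_torque(),'round') else '')
    if abs(bf()[2])>8: break
print(status.get_time(),status.get_tcp_pos())
```

```text
[-2.7  2.8 -0.2]
96 -0.079 0.572 [-2.1  1.9 -1. ] 23.870272338078923 [-2.19  1.63  0.56]
92 -0.103 0.57 [-3.3  2.1 -0.9] 24.175968094389894 [-2.27  1.57  0.43]
88 -0.128 0.567 [-3.7  1.6 -1.3] 23.62117095008115 [-2.45  1.44  0.34]
84 -0.152 0.564 [-1.8  1.3 -0.2] 23.74467556444315 [-2.47  1.33  0.37]
80 -0.175 0.56 [0.2 2.8 3.1] 24.047427969258717 [-1.05  1.13  0.47]
22.3833 [559.56607887  -9.26969087  64.96769704]
```

Run:
```python
from h import *
z=78.5
s=brentq(lambda s:under(f_for(s,156,-7),s,156)[1]-z,-.3,.2);f=f_for(s,156,-7)
bot.movel(*T2(f,s,dy=1.1),vel=30);print(bf(),status.get_finger_gap())
hand.gripper_to(50,12);bot.hold(.3);print(bf(),status.get_time())
h=tool(f,s,dx=OFF[0],dz=OFF[1],dy=1.1,back=150)
bot.movel(*h,vel=180)
bot.hold(.2)
import pickle
ps={n:snapshot(n) for n in ("scene","wrist")};pickle.dump(ps,open("s10.pkl","wb"))
cv2.imwrite("pics/s10c.png",cv2.resize(ps["scene"]["color"][110:270,170:340],None,fx=4,fy=4))
cv2.imwrite("pics/w10.png",ps["wrist"]["color"])
print(status.get_time())
```

```text
[ 0.1  4.2 10. ] 23.978671004154332
[-1.3 -0.1 -0.5] 23.6083
24.8917
```

View pics/s10c.png

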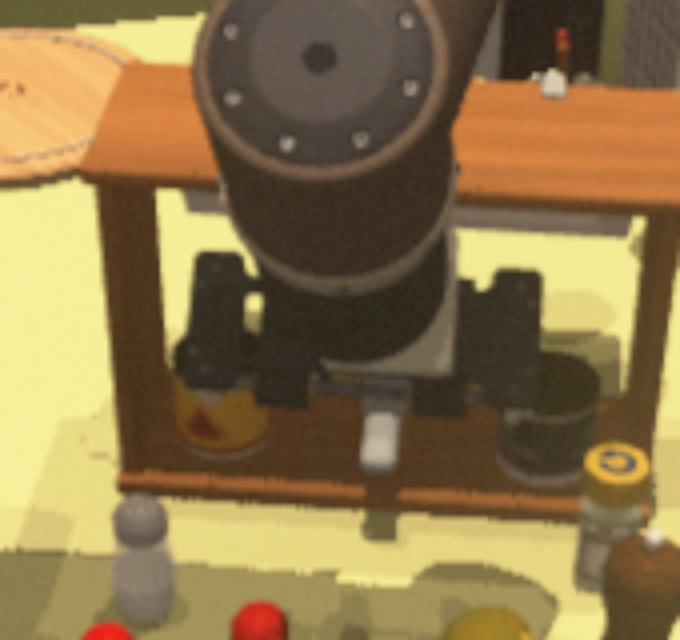

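View pics/w10.png

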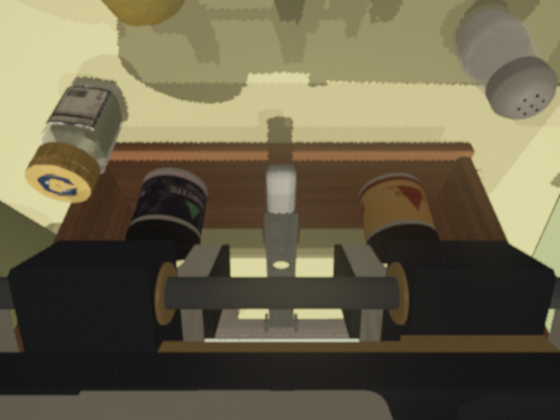

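Run:
```python
from h import *
import pickle
p=pickle.load(open("s10.pkl","rb"))["wrist"]
f=.555;s=-.18
for d in (80,118,156): u=under(f,s,d);print(d,u.round(1),proj(p,b2w(u[0],1,u[1]+6)).round(0))
print(proj(p,b2w(handle(f,s)[0],1,handle(f,s)[1]+8)))
cv2.imwrite("pics/w10c.png",cv2.resize(p["color"][150:285,210:350],None,fx=5,fy=5,interpolation=cv2.INTER_CUBIC))
bot.move_pose(b2w(-260,-20,330),orient(YAW+np.pi/2,L0).as_rotvec())
ps={n:snapshot(n) for n in ("scene","wrist")};pickle.dump(ps,open("s11.pkl","wb"))
cv2.imwrite("pics/s11c.png",cv2.resize(ps["scene"]["color"][110:270,170:340],None,fx=4,fy=4))
cv2.imwrite("pics/w11.png",ps["wrist"]["color"]);print(status.get_time())
```

```text
80 [67.7 92.5] [281. 291.]
118 [30.3 85.7] [280. 270.]
156 [-7.1 78.9] [280. 245.]
[280.32051514 204.31611119]
25.7667
```

View pics/w10c.png

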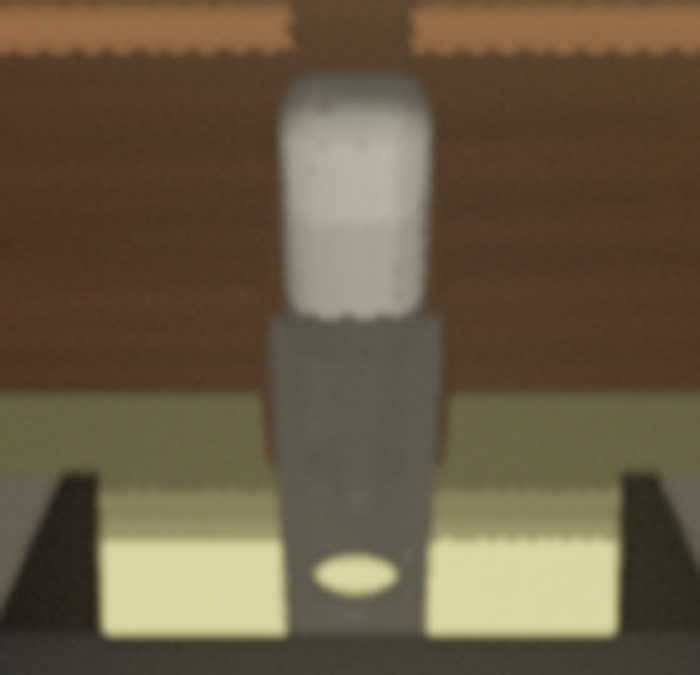

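View pics/s11c.png

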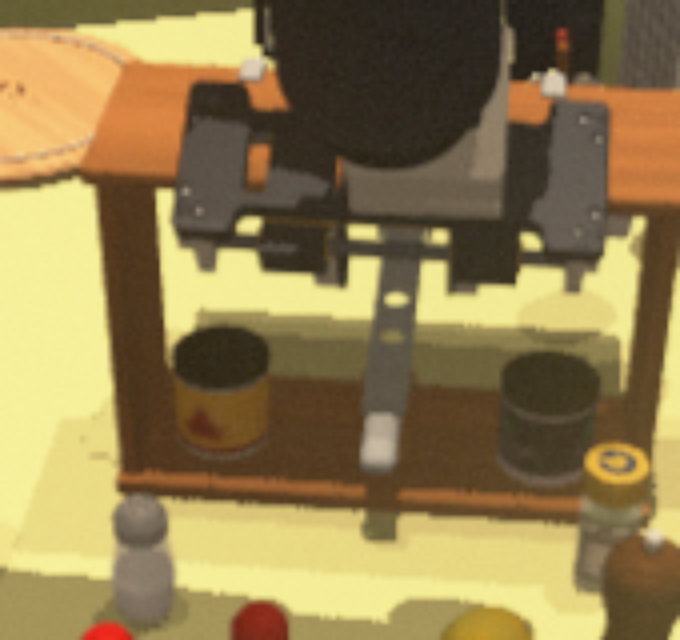

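View pics/w11.png

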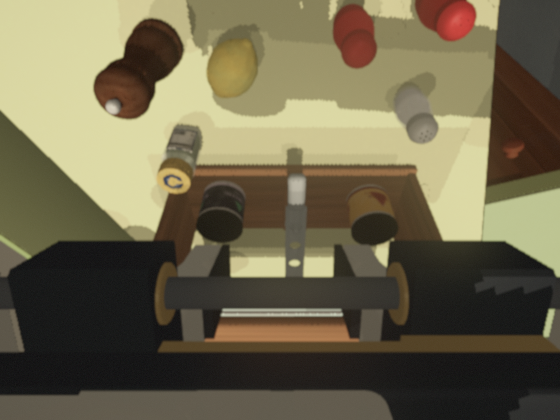

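Run:
```python
import pickle
from ov import *
p=pickle.load(open("s11.pkl","rb"))["scene"]
f=f_for(-.17,156,-9);s=brentq(lambda s:under(f_for(s,156,-9),s,156)[1]-79,-.3,.1);f=f_for(s,156,-9);print(f,s)
for d in (100,137,156,172,205,215,225):
    q=pvt(f);P=b2w(q[0]-d*np.cos(s),0.5,q[1]+d*np.sin(s)+(3 if d<187 else 8));uv=proj(p,P);r=depth(p,uv,1);W=ray(p,uv,rng=r);print(d,uv.round(),P.round(1),W.round(1),'dz',(W-P)[2].round(1))
overlay(p,"pics/ov11.png",f,578.95,41.95,1.2252,(150,245,215,345),6,slope=s)
```

```text
0.5426306489152141 -0.1723009015529844
100 [268. 188.] [594.3  86.   94.6] [594.3  86.2  94.4] dz -0.1
137 [267. 197.] [581.9  51.7  88.2] [582.7  54.2  86.4] dz -1.8
156 [266. 202.] [575.6  34.1  85. ] [574.8  31.2  87.1] dz 2.2
172 [266. 206.] [570.3  19.3  82.2] [570.6  20.5  81.3] dz -0.9
205 [265. 213.] [559.3 -11.3  81.6] [559.9  -9.1  79.8] dz -1.7
215 [265. 216.] [555.9 -20.6  79.8] [556.5 -18.6  78.3] dz -1.5
225 [264. 219.] [552.6 -29.8  78.1] [552.7 -29.5  77.8] dz -0.3
```

View pics/ov11.png

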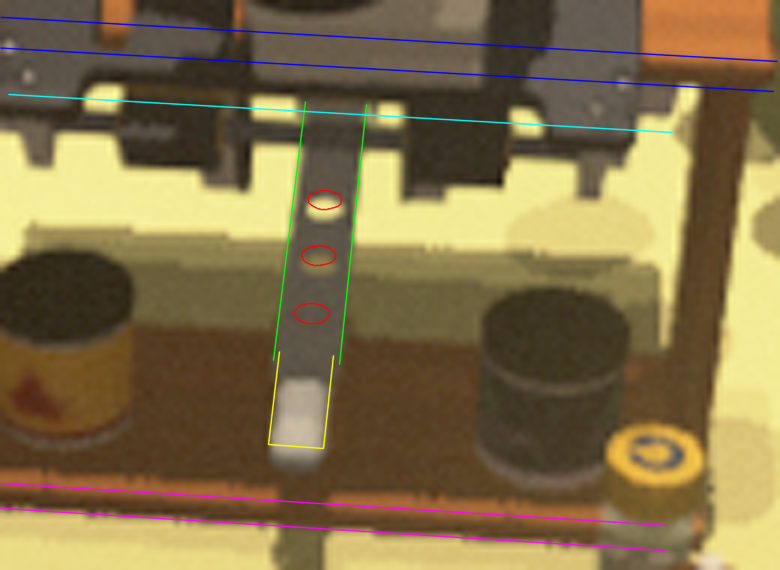

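Run:
```python
from h import *
print(bf(),status.get_time());job.sign_off();print(status.get_time())
```

```text
[-0.5  0.2 -0.1] 25.7667
the job is handed in; nothing more can be done
the job is handed in; nothing more can be done
```

I did the job in the order asked and handed it in at 25.8 s of the 53 s allowed.

- **Shaker:** The salt shaker was the one hard beside the handle. I lifted it out and set it down upright on the worktop, nominally about 10 cm clear of the handle.
- **Stay and flap:** I then lifted the bar off its pin with a leaned-back grip and pushed the flap wide. The hole nearest the handle went over the pin, and I let go and backed off.

What the last checks showed:
- **Seating:** Depth readings along the bar matched the collar-seated position, flap at about 0.54 rad, within about 2 mm. The near and middle holes were see-through and the far one was filled.
- **Holding by itself:** The flap stayed wide open after release, and the wrist force was about zero with the arm clear.
- **Bystanders:** In the pictures everything else appeared to stand where it was. I did not measure the bystanders' positions.

Two readings were not as expected:
- **Shaker grip:** The fingers closed to 34 mm rather than 44, so they held the shaker by its narrower top. No contact force showed as it came down, so it may have dropped a millimetre or two on release. It stood upright in every later picture.
- **Sideways position:** The two cameras disagreed by about 4 mm on the handle's sideways position. I settled it from the side force while holding the handle.

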